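# Feed a blank from the gravity magazine and lock it in the nest

### The arm

A 6-joint arm with a two-finger parallel gripper is mounted at the origin on the work surface. World frame = base frame: x ahead of the robot, y to its left, z up, the work surface at z = 0. Lengths are in m, angles in rad, forces in N, time in s.
With the tool pointing down it reaches from about 0.4 to 0.825 m from the base axis. Payload 7 kg.
Tool frame: the origin (TCP) lies between the finger pads; the fingertips stand 8 mm ahead of it and the grasp point (between the pads) lies 11 mm behind it (arm.finger_overhang is the distance from the TCP to the fingertips, in m); z points along the fingers, y is the line along which they close (so a half turn about z gives the same grasp; the last joint's range is limited). The gripper opens to 88 mm and grips with 3 to 60 N. Pads are 19 mm wide; open, the fingers measure 130 mm over their backs; the gripper's body (78 mm by 193 mm) begins 47 mm behind the grasp point.
Start: joints at [-1.013, 0.359, 0.012, 0, -1.224, -0.288], TCP at [0.18, -0.651, 0.235] pointing down, gripper open.
Joint ranges: [-3.07, 3.07], [-1.43, 2.12], [-1.02, 1.25], [-3.03, 1.67], [-3.05, -0], [-3.03, 3.03]. Speed limits (rad/s): [2.39, 2.39, 3.01, 3.14, 3.14, 3.14].

### API

Orientations are given as [roll, pitch, yaw] about the fixed x, y, z axes, in that order (R = Rz(yaw) Ry(pitch) Rx(roll)).
In Python, from station import arm gives the robot as it stands.
- The arm moves only by the tool move_arm, never from a script. Its argument "rows" is text: rows parted by semicolons, each of 7 numbers parted by spaces: the turn, a rotation vector about the tool's x, y, z in degrees, then the shift along the tool's x, y, z in m, then the finger opening in m, from 0 to 0.0876. A call has 1 to 8 rows; each row shifts and turns the commanded pose from where the row before left it, along the tool's axes as they then stand; what a row does not reach is not made up. A row lasts 1/8 s, in which the tool goes at most 62.5 mm and 10.7 degrees, less where a joint would pass 70% of its speed; a pose out of reach is approached as far as the arm can. A call is refused whole if a number of a shift passes 0.0625 or a number of a turn 10.7, either way. A call with a gripper value outside its range is refused whole. The fingers move at their own pace and stop on an object; "squeeze" is the grip in N (left out, the last holds). Time passes only in rows, so rows that do not move let the fingers close. It gives the time, the measured TCP pose, the force, the opening and the grip force at its end, in the units of the state.
- arm.get_state(): the state, without advancing time (a new reading comes with each control period).
- arm.grab_frame(name): name is "scene" or "top" or "wrist"; returns (picture, depth): 400x640x3 uint8, blue, green, red; 400x640 float32, m along the optical axis (not along the pixel's ray), 0 where there is no reading.
- arm.camera_model(name): a dict with "mtx" (3x3 intrinsics, pixels), "camera_from_world" (4x4, takes a point from world to camera coordinates); the wrist camera has in their place "mount" (4x4, takes a point from camera to tool coordinates, whose origin is the TCP and whose axes are the flange's). Camera axes: x right, y down, z forward; pixel columns grow to the right and rows downward; lengths in m; the calibration is good to about 2 mm. A picture is of the moment at which its call begins: read the wrist's pose just before it. camera_model takes no time and is no camera call.
- arm.job_done(): hands the job in; it is judged then, once.
The state is a dict: "t": time; "q": joint angles; "qd": joint speeds; "joint_efforts": joint torques, N m; "eef_pos": TCP position; "ee_rot": TCP orientation; "force": force on the tool from outside, world axes, zero at the start; "moment": the same for the moment, N m; "width": finger opening in m; "gripper_force": force on a finger pad.
Only numpy, scipy, OpenCV 4.12 (cv2) and the standard library are available. Lean on these libraries where they do the work, as an engineer would, in place of code of your own. Each camera call takes 0.05 s, during which the arm holds its last target. There are 200 camera calls.

### The job

Draw the bottom blank out from under the stack in the sloping gravity magazine, so that the three above it stay in the magazine and drop down one place. Lay it in the sloping nest of the fixture, flat and fully home against the back stop, let go of it, then swing the hold-down bar over it all the way to its stop. Leave the other things on the bench alone.

Things in the scene. Friction and masses are not known exactly. Their poses are not given: they have to be found in the camera images.
- blank1_c (a point): loose plain smooth steel-grey aluminium blank, a 70 x 40 x 18 mm block with two small dark marks on its top, about 0.14 kg; this point is its centre; its x runs along the 70 mm, y along the 40 mm, z along the 18 mm; the bottom one of the stack of four: the one to draw out
- blank2_c (a point): loose plain smooth steel-grey aluminium blank, a 70 x 40 x 18 mm block with two small dark marks on its top, about 0.14 kg; this point is its centre; its x runs along the 70 mm, y along the 40 mm, z along the 18 mm; second from the bottom
- blank3_c (a point): loose plain smooth steel-grey aluminium blank, a 70 x 40 x 18 mm block with two small dark marks on its top, about 0.14 kg; this point is its centre; its x runs along the 70 mm, y along the 40 mm, z along the 18 mm; third from the bottom
- blank4_c (a point): loose plain smooth steel-grey aluminium blank, a 70 x 40 x 18 mm block with two small dark marks on its top, about 0.14 kg; this point is its centre; its x runs along the 70 mm, y along the 40 mm, z along the 18 mm; the top one
- chute: sloping chute of the grey gravity magazine, on a fixed pedestal. Origin: middle of the seat under the bottom blank, 85 mm over the bench. x slopes 35 deg down, away from the robot, along the blanks; y across; z square to the seat (up, leaning away). Bottom blank's centre at (0,0,9) mm, the others 18 mm apart above. It slides out only towards -x (up the slope); 75 mm clears the others, which then drop
- chute_front (a point): middle of the front end of the chute's seat, at (-32,0,0) mm in the chute's frame. The seat is 34 mm wide here, narrower than the 40 mm blanks: fingers may reach 15 mm below its surface beside it. Walls (45 mm inside, 53 mm outside, to z = 110 mm) hold only the blanks' rear half, from x = 0 on; the front 35 mm of each blank is free at both sides. Slotted back wall, face at x = 35 mm
- keeper (a point): middle of the lower end of the dark keeper strip on the chute's front, 12 mm wide, 6 mm thick, at (-42.5,0,26) mm in the chute's frame, running up to z = 109 mm. It holds back all blanks but the bottom one, which passes beneath it
- nest: sloping nest of the drilling fixture, on an equal fixed pedestal. Origin: middle of its seat, 85 mm over the bench. x slopes 35 deg down, away from the robot; y across; z square to the seat. A blank fully home lies flat, centre at (0,0,9) mm, long side along x. The seat's front part is 34 mm wide, to x = -32 mm; fingers may reach 15 mm below its surface beside it
- stop (a point): middle of the face of the nest's back stop, at (35.5,0,9) mm in the nest's frame, against which the blank's far end must lie; it rises to z = 14 mm. Low side cheeks (45 mm apart inside, 57 mm outside, to z = 14 mm) stand beside the blank's rear part only, from x = 5 mm on
- hold_down (a joint): angle (rad) of the hold-down bar, hinged behind the nest's back stop: 0 fully open (standing up square to the seat), 1.5 fully closed at its stop (lying over the blank, 4 mm above it, parallel to the seat). It starts nearly open. Friction makes it stay where it is left; about 1 N at the handle moves it
- handle (a point): middle of the hold-down's cross handle, a dark round bar 10 mm thick and 52 mm long across (along the nest's y), at the end of a flat steel bar 14 mm wide and 8 mm thick, 67 mm from the hinge; moves with the bar
- hinge (a point): hinge axis of the hold-down, along the nest's y, at (52, 0, 26) mm in the nest's frame
- contactor: loose contactor, grey and black, 75 x 45 x 80 mm high; to be left alone; origin under its middle
- relay: loose small relay, grey and black, 50 x 28 x 36 mm high, between or near the magazine and the fixture; to be left alone; origin under its middle
- terminals: loose strip of terminal blocks on a piece of rail, 100 x 45 x 42 mm high; to be left alone; origin under its middle
- screwdriver: loose screwdriver, 190 mm long, lying on the bench; to be left alone
- motor: loose small electric motor, 115 x 70 mm, 88 mm high; to be left alone; origin under its middle
- plug: loose white plug adaptor, 50 x 35 x 28 mm high; to be left alone; origin under its middle

How it is judged:
By the outcome, as a careful person would: the job done as asked, in the order asked, and still so for the second after the job is handed in, with the robot touching nothing.
It also fails if it takes over 66 s, if anything falls off the work surface, if the arm or the gripper's body presses on something with over 40 N, if the wrist force passes 120 N, or if a joint passes its speed limit or range.

## Working session

There is one attempt and no reset: what is moved stays moved. The work goes in short steps, Python scripts to look and compute and a tool call to move; the robot and the scene stay as the last step left them, time stands still between calls to the robot, and variables do not carry over. Pictures are saved under pics/ and viewed, at most 10 in all, crops included, and the job is handed in when it is done.

Besides the shell and the picture viewer there is one more tool, called after ">>>" as name(argument=value, ...) on one line, values as JSON. move_arm: Moves the arm, as the interface text tells. Its arguments: {"type":"object","properties":{"rows":{"type":"string"},"squeeze":{"type":"number"}},"required":["rows"]}

```bash
ls; mkdir -p pics; python3 - <<'E'
from station import arm
import cv2,numpy as np
for n in("scene","top"):
    p,d=arm.grab_frame(n);cv2.imwrite(f"pics/{n}0.png",p);np.savez(f"{n}0.npz",p=p,d=d)
    m=arm.camera_model(n);print(n,m["mtx"].round(1).tolist(),np.linalg.inv(m["camera_from_world"]).round(3).tolist(),(d>0).mean())
print(arm.camera_model("wrist"));print(arm.get_state())
E
```

```text
pics
scene [[384.9, 0.0, 308.1], [0.0, 384.9, 199.6], [0.0, 0.0, 1.0]] [[-0.418, 0.558, -0.717, 1.459], [0.909, 0.25, -0.334, 0.435], [-0.007, -0.791, -0.612, 0.871], [0.0, 0.0, 0.0, 1.0]] 0.990359375
top [[453.5, 0.0, 319.9], [0.0, 453.5, 199.3], [0.0, 0.0, 1.0]] [[0.011, -0.983, 0.183, 0.313], [-1.0, -0.011, 0.0, 0.015], [0.002, -0.183, -0.983, 1.323], [0.0, 0.0, 0.0, 1.0]] 0.99618359375
{'mtx': array([[306.58373043,   0.        , 313.77736157],
       [  0.        , 306.58373043, 200.845525  ],
       [  0.        ,   0.        ,   1.        ]]), 'mount': array([[-4.25038625e-04, -9.55240283e-01, -2.95830732e-01,
         7.99107409e-02],
       [ 9.99999247e-01, -7.46627703e-04,  9.74106212e-04,
         2.49658949e-06],
       [-1.15138091e-03, -2.95830095e-01,  9.55239881e-01,
        -1.50197138e-01],
       [ 0.00000000e+00,  0.00000000e+00,  0.00000000e+00,
         1.00000000e+00]])}
{'t': 0.1, 'q': array([-1.01289938e+00,  3.59284655e-01,  1.11980415e-02, -3.21520475e-04,
       -1.22407832e+00, -2.88103307e-01]), 'qd': array([-0.00141535, -0.00143474,  0.00142737,  0.00211677, -0.00068164,
       -0.0012756 ]), 'joint_efforts': array([-2.90150410e-04, -5.84164095e+01,  2.93753690e+01,  7.01548934e+00,
        1.01724706e-02, -7.21189576e-05]), 'eef_pos': array([ 0.17979256, -0.65020152,  0.23375451]), 'ee_rot': array([ 3.14019456e+00, -9.90918740e-05, -2.87190840e+00]), 'force': array([-1.20601081,  0.71501842,  0.14726919]), 'moment': array([0.00050967, 0.03121905, 0.00097913]), 'gripper_force': 0.0, 'width': 0.08787499616203258}
```

View pics/scene0.png

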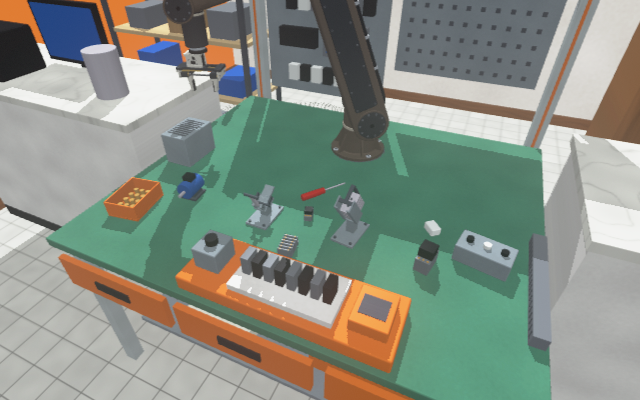

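View pics/top0.png

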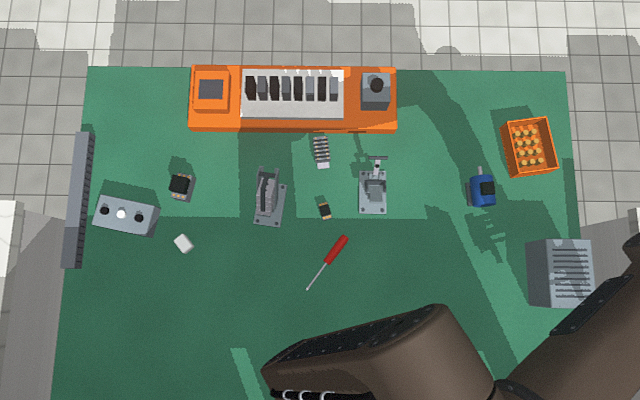

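The top view shows the magazine near (268,195) with the chute yawed slightly, and the fixture near (373,188) with its handle at (376,158). The relay is between them at (324,208).

```bash
python3 - <<'E'
import cv2,numpy as np
p=np.load("top0.npz")["p"];q=np.load("scene0.npz")["p"]
a=cv2.resize(p[140:240,240:400],None,fx=5,fy=5,interpolation=cv2.INTER_CUBIC)
cv2.imwrite("pics/c1.png",a)
from station import arm
m=arm.camera_model("top");d=np.load("top0.npz")["d"]
T=np.linalg.inv(m["camera_from_world"])
v,u=np.mgrid[0:400,0:640]
P=np.stack([(u-m["mtx"][0,2])/m["mtx"][0,0]*d,(v-m["mtx"][1,2])/m["mtx"][1,1]*d,d],-1)@T[:3,:3].T+T[:3,3]
np.save("topP.npy",P)
for c in((268,195),(268,170),(373,188),(376,158),(324,208),(320,150)):
    print(c,P[c[1],c[0]].round(3))
E
```

```text
(268, 195) [0.54  0.151 0.157]
(268, 170) [ 0.647  0.172 -0.001]
(373, 188) [ 0.579 -0.134  0.075]
(376, 158) [ 0.648 -0.135  0.142]
(324, 208) [0.527 0.003 0.038]
(320, 150) [0.698 0.017 0.043]
```

View pics/c1.png

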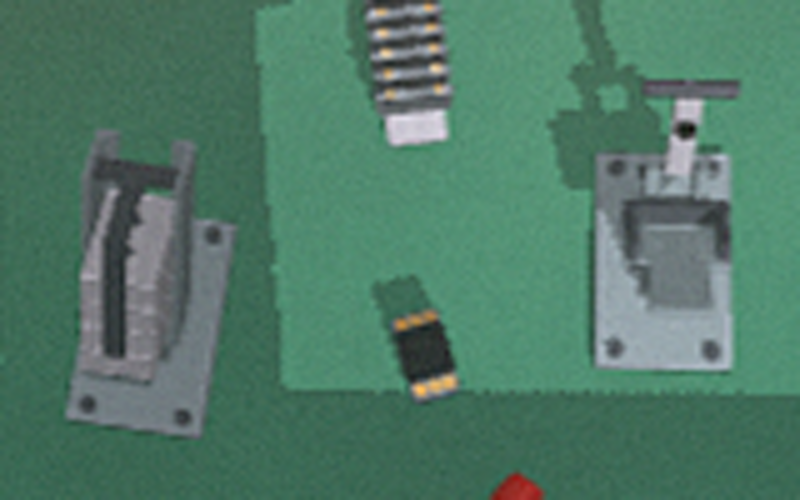

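The crop shows the base plates clearly: magazine corners (66,417), (200,436), (237,222) and nest corners (596,153), (733,155), (733,370), (596,370). I'll take the yaws and origins from the plate holes and the fitted surfaces.

```bash
cat > h.py <<'E'
import numpy as np,cv2
from station import arm
from scipy.spatial.transform import Rotation as R
def ray(m,T,u,v,z):
    d=T[:3,:3]@np.array([(u-m[0,2])/m[0,0],(v-m[1,2])/m[1,1],1]);o=T[:3,3]
    return o+d*(z-o[2])/d[2]
def frame(yaw):  # nest/chute axes: x slopes 35deg down
    return R.from_euler('ZY',[yaw,np.radians(35)]).as_matrix()
E
python3 - <<'E'
from h import *
m=arm.camera_model("top");K=m["mtx"];T=np.linalg.inv(m["camera_from_world"])
P=np.load("topP.npy")
f=lambda c,z:ray(K,T,c[0]/5-.4+240,c[1]/5-.4+140,z)
print("plate z",[P[int(140+y/5),int(240+x/5)].round(3) for x,y in((140,405),(620,320),(655,340))])
z=.006
M=[f(c,z) for c in((88,404),(182,417),(213,234))];N=[f(c,z) for c in((616,166),(712,166),(711,349),(615,347))]
print("mag holes",np.round(M,4).tolist(),"\nnest holes",np.round(N,4).tolist())
print("mag corners",[f(c,z).round(4) for c in((66,417),(200,436),(237,222))])
print("nest corners",[f(c,z).round(4) for c in((596,153),(733,155),(733,370),(596,370))])
d=M[2]-M[1];print("mag yaw",np.arctan2(d[1],d[0]),np.arctan2(*( (M[1]-M[0])[[0,1]]*[1,-1])))
d=N[1]-N[2];e=N[0]-N[3];print("nest yaw",np.arctan2(d[1],d[0]),np.arctan2(e[1],e[0]))
def plane(x0,x1,y0,y1):
    Q=P[int(140+y0/5):int(140+y1/5),int(240+x0/5):int(240+x1/5)].reshape(-1,3);c=np.median(Q,0)
    Q=Q[np.abs(Q[:,2]-c[2])<.03];c=Q.mean(0);n=np.linalg.svd(Q-c)[2][2];n*=np.sign(n[2]);print("plane",c.round(4),n.round(3),np.degrees(np.arccos(n[2])),np.arctan2(n[1],n[0]),np.abs((Q-c)@n).max())
plane(655,705,245,300)
# heights map of magazine
for r in range(164,226,3): print(r,(P[r,254:284:3,2]*1000).round().astype(int))
E
```

```text
plate z [array([0.491, 0.166, 0.01 ]), array([ 0.543, -0.114,  0.017]), array([ 0.532, -0.134,  0.016])]
mag holes [[0.4929, 0.1983, 0.006], [0.4859, 0.143, 0.006], [0.5955, 0.1278, 0.006]] 
nest holes [[0.6398, -0.1119, 0.006], [0.6405, -0.1692, 0.006], [0.5297, -0.1671, 0.006], [0.5302, -0.1106, 0.006]]
mag corners [array([0.4851, 0.2109, 0.006 ]), array([0.4748, 0.1322, 0.006 ]), array([0.603 , 0.1137, 0.006 ])]
nest corners [array([ 0.6477, -0.0999,  0.006 ]), array([ 0.6474, -0.1819,  0.006 ]), array([ 0.5173, -0.1798,  0.006 ]), array([ 0.5164, -0.0993,  0.006 ])]
mag yaw -0.13829822977272338 -0.12688150375247678
nest yaw -0.019382889829972376 -0.01169502166806914
plane [ 0.5593 -0.1388  0.0882] [ 0.586 -0.015  0.81 ] 35.89398801372991 -0.02636008219280226 0.004830276624463763
164 [-4  3 -2  4  2  1  7  0  1  1]
167 [ -4   4 152 153   2  -2   0   5  -2   1]
170 [  0   4 146 142   3   2   6 148 155   2]
173 [  5 170 170 171 169 166 164 142 142   2]
176 [  1 175 123 169 172 175 171 168 127   1]
179 [ -1 161 122 185 177 122 129 174  -5  -3]
182 [  1 151 135 185 187 135 138 163  -3   3]
185 [ -1 145 143 191 139 139 141 152   9   9]
188 [  0 139 198 201 146 147 144 143  10  15]
191 [  3 158 192 195 150 156 147 139   7  14]
194 [  3 160 181 190 164 159 140 128  14  10]
197 [  3 162 173 179 166 161 130 119   9  14]
200 [  2 153 169 165 152 156 121 111   9  12]
203 [  5 142 156 161 142 149 107 101  11  13]
206 [  6 132 152 150 129 136 100  87  11  13]
209 [  3 124 138 140 127 130  40   9  10  14]
212 [ -3 114 113 116 118 116   6  14  11  13]
215 [  9 102 104 103 106 110  12  14  15  17]
218 [17 16 11 12  7 11 15 11 10  5]
221 [ 9 18 15 13 14 13 15 12  9 -2]
224 [-1  9 12  8 17 12  9 13  9 -6]
```

```bash
cat >> h.py <<'E'
from scipy.spatial.transform import Slerp
MAG=(np.array([.526,.1645,.085]),frame(-.133)); NEST=(np.array([.564,-.1395,.085]),frame(-.017))
def toolR(F,th):  # tool y = frame y, tool z at th deg below frame x
    t=np.radians(th);z=F@[np.cos(t),0,-np.sin(t)];y=F[:,1];return np.c_[np.cross(y,z),y,z]
def tcp(fr,g,th):  # pose with grasp point at g (mm, frame)
    Rm=toolR(fr[1],th);return fr[0]+fr[1]@(np.array(g)/1e3)+.011*Rm[:,2],Rm
def cur():
    s=arm.get_state();return s["eef_pos"],R.from_euler('xyz',s["ee_rot"]).as_matrix()
def rows(wps,start=None):  # wps: (pos,R,n,opening)
    p,Rm=start or cur();out=[]
    for P,Q,n,w in wps:
        p0=p.copy();s=Slerp([0,1],R.from_matrix([Rm,Q]))
        for i in range(1,n+1):
            tp=p0+(P-p0)*i/n;tr=s(i/n).as_matrix()
            v=np.round(np.degrees(R.from_matrix(Rm.T@tr).as_rotvec()),1);sh=np.round(Rm.T@(tp-p),3)  # shift in axes before turn
            out.append(" ".join(f"{a:g}" for a in [*v,*sh,w]))
            p=p+Rm@sh;Rm=Rm@R.from_rotvec(np.radians(v)).as_matrix()
    for i in range(0,len(out),8):print("; ".join(out[i:i+8]))
    print("end",p.round(4))
E
python3 - <<'E'
from h import *
p,Q=cur();G,QG=tcp(MAG,(-100,0,75),25);print(G)
Qd=R.from_euler('xyz',[np.pi,0,3.0]).as_matrix()
rows([(np.array([.40,-.37,.31]),Q,7,.0876),(np.array([.45,-.02,.33]),Qd,6,.0876),(G,QG,4,.0876)])
E
```

```text
[0.49289797 0.16892871 0.19426777]
0 0 0 -0.041 0.03 -0.011 0.0876; 0 0 0 -0.041 0.03 -0.011 0.0876; 0 0 0 -0.041 0.031 -0.011 0.0876; 0 0 0 -0.041 0.03 -0.01 0.0876; 0 0 0 -0.041 0.03 -0.011 0.0876; 0 0 0 -0.041 0.03 -0.011 0.0876; 0 0 0 -0.041 0.031 -0.011 0.0876; 0 -0 3.9 -0.024 0.054 -0.003 0.0876
0 -0 4 -0.019 0.055 -0.004 0.0876; 0 -0 3.9 -0.016 0.057 -0.003 0.0876; 0 -0 3.9 -0.012 0.058 -0.003 0.0876; 0.1 -0 3.9 -0.008 0.058 -0.003 0.0876; -0 -0 4 -0.005 0.059 -0.004 0.0876; -0 -7.5 -0.1 -0.004 0.048 0.034 0.0876; -0.1 -7.5 -0.1 0.001 0.048 0.034 0.0876; -0 -7.5 -0.2 0.005 0.049 0.034 0.0876
-0.1 -7.5 -0.1 0.009 0.048 0.033 0.0876
end [0.4927 0.1693 0.1944]
```

>>> move_arm(rows="0 0 0 -0.041 0.03 -0.011 0.0876; 0 0 0 -0.041 0.03 -0.011 0.0876; 0 0 0 -0.041 0.031 -0.011 0.0876; 0 0 0 -0.041 0.03 -0.01 0.0876; 0 0 0 -0.041 0.03 -0.011 0.0876; 0 0 0 -0.041 0.03 -0.011 0.0876; 0 0 0 -0.041 0.031 -0.011 0.0876; 0 0 3.9 -0.024 0.054 -0.003 0.0876")

```text
t: 1.1
eef_pos: [0.4103, -0.3101, 0.3133]
ee_rot: [3.142, -0.0, -2.941]
force: [0.4, 0.0, -0.8]
width: 0.0881
gripper_force: 0.0
```

>>> move_arm(rows="0 0 4 -0.019 0.055 -0.004 0.0876; 0 0 3.9 -0.016 0.057 -0.003 0.0876; 0 0 3.9 -0.012 0.058 -0.003 0.0876; 0 0 3.9 -0.008 0.058 -0.003 0.0876; 0 0 4 -0.005 0.059 -0.004 0.0876; 0 -7.5 0 -0.014 0.048 0.01 0.0876; 0 -7.5 0 -0.01 0.048 0.01 0.0876; 0 -7.5 0 0.0 0.049 0.01 0.0876")

```text
t: 2.1
eef_pos: [0.4987, 0.1203, 0.303]
ee_rot: [3.139, 0.393, 2.999]
force: [2.3, -1.5, 1.5]
width: 0.0877
gripper_force: 0.0
```

```bash
python3 - <<'E'
from h import *
G,QG=tcp(MAG,(-105,0,55),25)
rows([(G,QG,4,.0876)])
E
```

```text
-0 -1.9 -0.1 0.018 0.012 0.026 0.0876; -0.1 -1.8 -0.1 0.019 0.011 0.024 0.0876; 0 -1.9 -0.2 0.02 0.012 0.025 0.0876; -0 -1.9 -0.1 0.021 0.012 0.024 0.0876
end [0.4774 0.171  0.1802]
```

>>> move_arm(rows="0 -1.9 -0.1 0.018 0.012 0.026 0.0876; 0 -1.8 -0.1 0.019 0.011 0.024 0.0876; 0 -1.9 -0.2 0.02 0.012 0.025 0.0876; 0 -1.9 -0.1 0.021 0.012 0.024 0.0876; 0 0 0 0 0 0 0.0876")

```text
t: 2.72
eef_pos: [0.4969, 0.143, 0.2095]
ee_rot: [3.14, 0.439, 3.048]
force: [-0.7, -0.4, -0.2]
width: 0.0874
gripper_force: 0.0
```

```bash
python3 - <<'E'
from h import *
s=arm.get_state();print(s["q"].round(3),s["eef_pos"],s["ee_rot"])
p,d=arm.grab_frame("wrist");np.savez("w1.npz",p=p,d=d,pos=s["eef_pos"],rot=s["ee_rot"]);cv2.imwrite("pics/w1.png",p)
E
```

```text
[ 0.851 -0.106 -0.909  0.653 -0.6   -3.03 ] [0.49694258 0.1429672  0.20945692] [3.13963925 0.43882781 3.04794371]
```

View pics/w1.png

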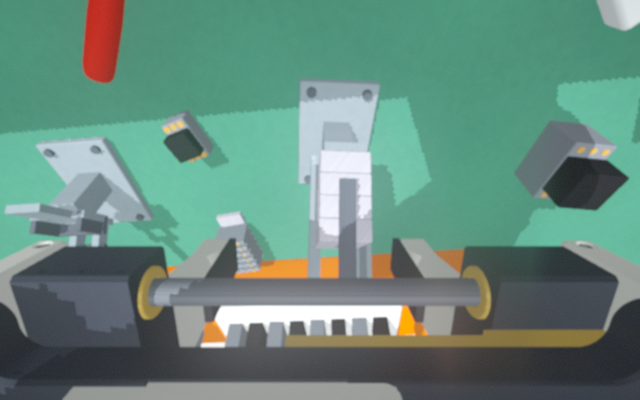

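The wrist view shows the magazine centred at about (345,190), with the bottom blank's front edge near row 152, columns 320–371. Joint 6 is at its limit, so I'll measure from here and then do the grasp half a turn the other way.

```bash
python3 - <<'E'
from h import *
W=np.load("w1.npz");p=W["p"];g=cv2.cvtColor(p,cv2.COLOR_BGR2GRAY)
a=cv2.resize(p[70:270,280:400],None,fx=4,fy=4,interpolation=cv2.INTER_CUBIC)[:600];b=cv2.resize(p[125:225,10:160],None,fx=4,fy=4,interpolation=cv2.INTER_CUBIC)[:300]
o=np.zeros((600,800,3),np.uint8);o[:,:480]=a;o[:200*2-0,480:]=cv2.resize(p[130:230,30:110],(320,400),interpolation=cv2.INTER_CUBIC);cv2.imwrite("pics/w1c.png",o)
m=arm.camera_model("wrist");Tt=np.eye(4);Tt[:3,:3]=R.from_euler('xyz',W["rot"]).as_matrix();Tt[:3,3]=W["pos"];T=Tt@m["mount"]
for c in((312,92.5),(367,95.5)):print("hole",ray(m["mtx"],T,*c,.012).round(4))
for c in((320,152),(371,152.5)):print("blank",ray(m["mtx"],T,*c,.105).round(4))
E
```

```text
hole [0.487  0.1429 0.012 ]
hole [0.4953 0.1977 0.012 ]
blank [0.4967 0.1484 0.105 ]
blank [0.5011 0.1888 0.105 ]
```

View pics/w1c.png

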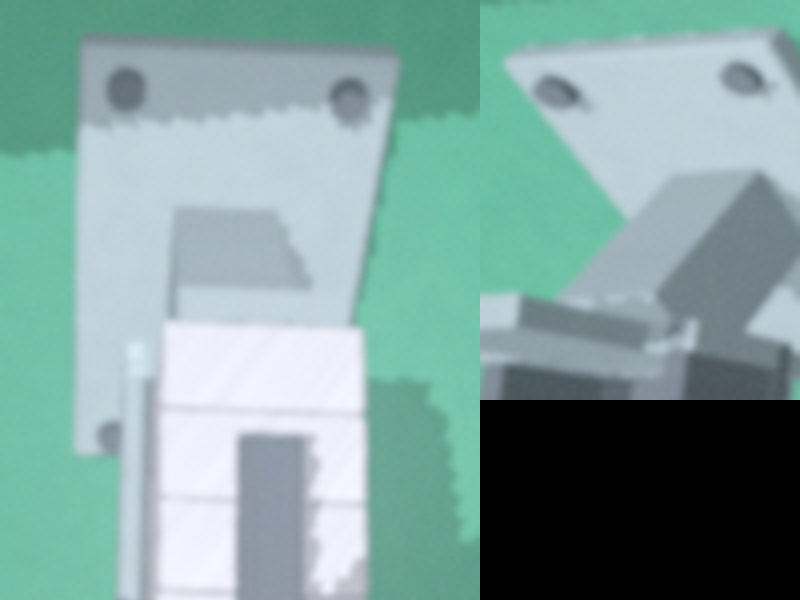

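The refined corners in this crop give a chute origin of (.526,.165), which matches the first estimate. Next I back off and turn the tool half a turn.

>>> move_arm(rows="0 0 0 0.01 0 -0.05 0.0876; 0 0 -10.6 0 0 -0.01 0.0876; 0 0 -10.6 0 0 0 0.0876; 0 0 -10.6 0 0 0 0.0876; 0 0 -10.6 0 0 0 0.0876; 0 0 -10.6 0 0 0 0.0876; 0 0 -10.6 0 0 0 0.0876; 0 0 -10.6 0 0 0 0.0876")

```text
t: 3.78
eef_pos: [0.463, 0.1471, 0.2617]
ee_rot: [-2.716, 0.119, -1.908]
force: [-0.8, 0.3, -0.5]
width: 0.0877
gripper_force: 0.0
```

>>> move_arm(rows="0 0 -10.6 0 0 0 0.0876; 0 0 -10.6 0 0 0 0.0876; 0 0 -10.6 0 0 0 0.0876; 0 0 -10.6 0 0 0 0.0876; 0 0 -10.6 0 0 0 0.0876; 0 0 -10.6 0 0 0 0.0876; 0 0 -10.6 0 0 0 0.0876; 0 0 -10.6 0 0 0 0.0876")

```text
t: 4.78
eef_pos: [0.463, 0.1471, 0.2617]
ee_rot: [-2.971, -0.409, -0.489]
force: [-0.5, 0.5, 0.4]
width: 0.0877
gripper_force: 0.0
```

```bash
sed -i 's/y=F\[:,1\]/y=-F[:,1]/' h.py; python3 - <<'E'
from h import *
s=arm.get_state();print(s["q"].round(3),s["eef_pos"],s["ee_rot"])
G,QG=tcp(MAG,(-105,0,55),25)
G2,QG=tcp(MAG,(-100,0,9),25)
G3,QG=tcp(MAG,(-28,0,9),25)
rows([(G,QG,4,.0876),(G2,QG,2,.0876)])
rows([(G3,QG,3,.0876)],(G2,QG))
E
```

```text
[ 0.978 -0.22  -0.843  0.546 -0.799 -0.218] [0.46299206 0.14706918 0.26169542] [-2.97139946 -0.40896592 -0.48949403]
-0.1 1.2 -4.7 -0.008 -0.004 0.02 0.0876; -0.1 1.3 -4.7 -0.007 -0.004 0.019 0.0876; -0.2 1.2 -4.6 -0.008 -0.005 0.019 0.0876; -0.1 1.2 -4.7 -0.008 -0.006 0.019 0.0876; 0 0 -0 -0.02 0 0.012 0.0876; 0 0 -0 -0.02 0 0.012 0.0876
end [0.4549 0.1741 0.1404]
0 -0 -0 0.01 0 0.022 0.0876; 0 -0 -0 0.01 0 0.022 0.0876; 0 -0 -0 0.01 0 0.021 0.0876
end [0.5133 0.1662 0.0989]
```

>>> move_arm(rows="0 1.2 -4.7 -0.008 -0.004 0.02 0.0876; -0.1 1.3 -4.7 -0.007 -0.004 0.019 0.0876; -0.2 1.2 -4.6 -0.008 -0.005 0.019 0.0876; -0.1 1.2 -4.7 -0.008 -0.006 0.019 0.0876; 0 0 0 -0.02 0 0.012 0.0876; 0 0 0 -0.02 0 0.012 0.0876; 0 0 0 0 0 0 0.0876")

```text
t: 5.65
eef_pos: [0.4705, 0.1896, 0.1726]
ee_rot: [3.123, -0.475, -0.14]
force: [-0.4, -1.2, 0.0]
width: 0.0878
gripper_force: 0.0
```

```bash
python3 - <<'E'
from h import *
s=arm.get_state();print(s["q"].round(3),s["eef_pos"],s["ee_rot"])
G3,QG=tcp(MAG,(-28,0,9),25)
print(G3,tcp(MAG,(-100,0,9),25)[0],R.from_matrix(QG).as_euler('xyz'))
rows([(G3,QG,4,.0876)])
E
```

```text
[ 0.961 -0.05  -1.016  0.873 -0.574 -0.275] [0.47050651 0.1895863  0.17258226] [ 3.12264743 -0.4746324  -0.13978577]
[0.51383433 0.16612764 0.09890623] [0.45537625 0.17394874 0.14020373] [ 3.14159265 -0.52359878 -0.133     ]
0.3 0.7 -0.1 0.002 0.004 0.022 0.0876; 0.3 0.7 -0.1 0.001 0.004 0.021 0.0876; 0.4 0.7 -0 0.002 0.004 0.022 0.0876; 0.3 0.7 -0.1 0.001 0.004 0.022 0.0876
end [0.5141 0.1664 0.099 ]
```

```bash
cat > kin.py <<'E'
from h import *
from scipy.optimize import least_squares
D=[([-1.01289938e+00,3.59284655e-01,1.11980415e-02,-3.21520475e-04,-1.22407832e+00,-2.88103307e-01],[0.17979256,-0.65020152,0.23375451],[3.14019456e+00,-9.9e-05,-2.87190840e+00]),
([0.851,-0.106,-0.909,0.653,-0.6,-3.03],[0.49694258,0.1429672,0.20945692],[3.13963925,0.43882781,3.04794371]),
([0.978,-0.22,-0.843,0.546,-0.799,-0.218],[0.46299206,0.14706918,0.26169542],[-2.97139946,-0.40896592,-0.48949403]),
([0.961,-0.05,-1.016,0.873,-0.574,-0.275],[0.47050651,0.1895863,0.17258226],[3.12264743,-0.4746324,-0.13978577])]
E_=lambda a,t:R.from_euler(a,t).as_matrix()
def fk(q,k,s):
    r0,h,a,b,e,L,f1,f6=k
    M=E_('z',q[0]+f1);p=M@[r0,0,h];M=M@E_('y',q[1]);p=p+M@[0,0,a];M=M@E_('y',-q[2]);p=p+M@[b,0,e]
    M=M@E_('x',s[0]*q[3])@E_('y',-q[4]);p=p+M@[L,0,0];M=M@E_('x',s[1]*q[5]+f6)
    return p,M@np.array([[0,0,1],[0,-1,0],[1,0,0]]).astype(float)  # tool z = flange x
def res(k,s):
    o=[]
    for q,p,r in D:
        P,M=fk(q,k,s);o+=[*(P-p),*(.3*R.from_matrix(M.T@E_('xyz',r)).as_rotvec())]
    return o
def fit():
    best=None
    for s in((1,1),(1,-1),(-1,1),(-1,-1)):
        for f6 in(0,1.57,3.14,-1.57):
            r=least_squares(res,[0,.3,.45,.45,.0,.25,-.29,f6],args=(s,))
            if best is None or r.cost<best[0]:best=(r.cost,r.x,s)
    return best
LO=np.array([-3.07,-1.43,-1.02,-3.03,-3.05,-3.03]);HI=np.array([3.07,2.12,1.25,1.67,0,3.03])
def ik(P,Q,k,s,q0):
    f=lambda q:(lambda A:[*(A[0]-P),*(.3*R.from_matrix(A[1].T@Q).as_rotvec())])(fk(q,k,s))
    r=least_squares(f,np.clip(q0,LO+.01,HI-.01),bounds=(LO,HI));return r.x,np.sqrt(2*r.cost)*1e3
E
python3 - <<'E'
from kin import *
c,k,s=fit();print(c,k.round(4),s);np.savez("k.npz",k=k,s=s)
q0=D[3][0]
for nm,fr in(("mag",MAG),("nest",NEST)):
  for th in(15,25,32,38):
    o=[]
    for x in(-30,-80,-108):
        q,e=ik(*tcp(fr,(x,0,9),th),k,s,q0);o.append((round(e,1),q.round(2).tolist()))
    print(nm,th,o)
E
```

```text
0.0030921763240818584 [ 0.2205  0.1984  0.5513  0.2507  0.0713  0.4503 -0.2592  1.3309] (-1, -1)
mag 15 [(np.float64(102.9), [0.89, 0.06, -1.02, 1.08, -0.44, -0.46]), (np.float64(94.2), [0.97, -0.08, -1.02, 0.9, -0.53, -0.31]), (np.float64(87.3), [1.03, -0.16, -1.02, 0.83, -0.6, -0.27])]
mag 25 [(np.float64(67.8), [0.81, 0.08, -1.02, 0.91, -0.36, -0.21]), (np.float64(60.2), [0.88, -0.05, -1.02, 0.74, -0.46, -0.08]), (np.float64(53.9), [0.93, -0.13, -1.02, 0.69, -0.52, -0.06])]
mag 32 [(np.float64(43.5), [0.75, 0.09, -1.02, 0.75, -0.31, -0.0]), (np.float64(36.9), [0.81, -0.03, -1.02, 0.6, -0.41, 0.11]), (np.float64(31.2), [0.86, -0.1, -1.02, 0.55, -0.48, 0.12])]
mag 38 [(np.float64(22.9), [0.7, 0.12, -1.02, 0.57, -0.28, 0.21]), (np.float64(17.4), [0.76, -0.0, -1.02, 0.45, -0.39, 0.29]), (np.float64(12.4), [0.8, -0.07, -1.02, 0.42, -0.45, 0.3])]
nest 15 [(np.float64(103.3), [-0.16, 0.04, -1.02, -1.06, -0.25, 2.75]), (np.float64(96.4), [-0.2, -0.12, -1.02, -0.75, -0.35, 2.46]), (np.float64(90.2), [-0.23, -0.21, -1.02, -0.65, -0.41, 2.38])]
nest 25 [(np.float64(65.3), [-0.11, 0.08, -1.02, -0.84, -0.21, 2.49]), (np.float64(60.1), [-0.15, -0.06, -1.02, -0.57, -0.32, 2.25]), (np.float64(54.9), [-0.18, -0.14, -1.02, -0.5, -0.38, 2.19])]
nest 32 [(np.float64(38.9), [-0.08, 0.11, -1.02, -0.64, -0.19, 2.27]), (np.float64(35.0), [-0.11, -0.02, -1.02, -0.43, -0.3, 2.09]), (np.float64(30.6), [-0.14, -0.1, -1.02, -0.38, -0.37, 2.05])]
nest 38 [(np.float64(16.4), [-0.06, 0.14, -1.02, -0.46, -0.19, 2.07]), (np.float64(13.6), [-0.09, 0.01, -1.02, -0.31, -0.3, 1.95]), (np.float64(10.0), [-0.11, -0.06, -1.02, -0.28, -0.36, 1.93])]
```

```bash
cat > kin2.py <<'E'
import kin
from kin import *
import itertools
def fk(q,k,s):
    r0,h,a,b,e,L,y0=k[:7];t=np.array(s)*np.array(q)+k[7:13]
    M=E_('z',t[0]);p=M@[r0,y0,h];M=M@E_('y',t[1]);p=p+M@[0,0,a];M=M@E_('y',t[2]);p=p+M@[b,0,e]
    M=M@E_('x',t[3])@E_('y',t[4]);p=p+M@[L,0,0];M=M@E_('x',t[5])
    return p,M@np.array([[0,0,1],[0,-1,0],[1,0,0]]).astype(float)
kin.fk=fk
reg=np.array([0,.3,.45,.45,0,.25,0,0,0,0,0,0,0.])
def rr(k,s): return kin.res(k,s)+list(.01*(k-reg)[:7])+list(.005*k[8:11])+[.005*k[11]]
def fit():
    B=[]
    for s in itertools.product((1,-1),repeat=6):
        if s[0]<0: continue
        for f6 in(0,1.57,3.14,-1.57):
            k0=reg.copy();k0[7]=-.29;k0[12]=f6
            r=least_squares(rr,k0,args=(s,),max_nfev=60);B.append((r.cost,s,r.x))
    B.sort(key=lambda b:b[0]);return B
E
python3 - <<'E'
from kin2 import *
B=fit()
for b in B[:6]:print(b[0],b[1],b[2].round(3),np.abs(kin.res(b[2],b[1])).max())
E
```

```text
0.00029642552787516763 (1, 1, -1, -1, -1, -1) [ 6.200e-02 -1.000e-02  5.510e-01  2.700e-01  9.400e-02  2.160e-01
 -2.230e-01  5.000e-02  2.010e-01 -1.850e-01 -9.000e-03  1.000e-03
  1.628e+00] 0.014175601549600403
0.0002964255278771266 (1, 1, -1, -1, -1, -1) [ 6.200e-02 -1.000e-02  5.510e-01  2.700e-01  9.400e-02  2.160e-01
 -2.230e-01  5.000e-02  2.010e-01 -1.850e-01 -9.000e-03  1.000e-03
  1.628e+00] 0.014175600777336705
0.00029642552788179823 (1, 1, -1, -1, -1, -1) [ 6.200e-02 -1.000e-02  5.510e-01  2.700e-01  9.400e-02  2.160e-01
 -2.230e-01  5.000e-02  2.010e-01 -1.850e-01 -9.000e-03  1.000e-03
  1.628e+00] 0.01417559750449826
0.00029642552788577736 (1, 1, -1, -1, -1, -1) [ 6.200e-02 -1.000e-02  5.510e-01  2.700e-01  9.400e-02  2.160e-01
 -2.230e-01  5.000e-02  2.010e-01 -1.850e-01 -9.000e-03  1.000e-03
  1.628e+00] 0.014175595715646916
0.0004190381548940101 (1, 1, -1, -1, 1, -1) [ 6.200e-02 -9.000e-03  5.520e-01  2.700e-01  9.400e-02  2.160e-01
 -2.230e-01  5.000e-02  2.000e-01 -1.840e-01  3.132e+00 -1.000e-03
 -1.514e+00] 0.014163126136734094
0.00041903815510826417 (1, 1, -1, -1, 1, -1) [ 6.200e-02 -9.000e-03  5.520e-01  2.700e-01  9.400e-02  2.160e-01
 -2.230e-01  5.000e-02  2.000e-01 -1.840e-01  3.132e+00 -1.000e-03
 -1.514e+00] 0.014163022759534127
```

```bash
cat >> kin2.py <<'E'
S=(1,1,-1,-1,-1,-1)
def full(x):return np.r_[x[:7],np.zeros(5),np.pi/2]
def fit2():
    r=least_squares(lambda x:np.r_[kin.res(full(x),S),.001*(x-[.06,.2,.45,.35,.05,.25,-.19])],[.06,.2,.45,.35,.05,.25,-.19]);return full(r.x),np.abs(kin.res(full(r.x),S)).max()
E
cat > reach.py <<'E'
from kin2 import *
K,e=fit2()
if __name__=="__main__":
  print(K.round(4),e)
  for nm,fr,q0 in(("mag",MAG,D[3][0]),("nest",NEST,[.4,0,-.9,0,-.6,-.3])):
   for th in(15,25,30,35,40):
    o=[]
    for g in((-30,0,9),(-80,0,9),(-107,0,9)):
        q,er=kin.ik(*tcp(fr,g,th),K,S,q0);o.append((float(round(er,1)),q.round(2).tolist()))
    print(nm,th,o)
E
python3 reach.py
```

```text
[ 0.2333  0.0042  0.5449  0.2123  0.0654  0.2543 -0.1906  0.      0.
  0.      0.      0.      1.5708] 0.02650509986624816
mag 15 [(93.2, [0.88, 0.09, -1.02, 1.17, -0.52, -0.53]), (83.6, [1.0, -0.06, -1.02, 0.97, -0.63, -0.39]), (76.0, [1.07, -0.14, -1.02, 0.9, -0.71, -0.35])]
mag 25 [(66.4, [0.83, 0.12, -1.02, 1.02, -0.42, -0.35]), (58.3, [0.94, -0.02, -1.02, 0.83, -0.54, -0.22]), (51.5, [1.0, -0.09, -1.02, 0.76, -0.61, -0.2])]
mag 30 [(53.5, [0.81, 0.13, -1.02, 0.92, -0.38, -0.23]), (46.2, [0.91, 0.0, -1.02, 0.73, -0.5, -0.12]), (39.9, [0.97, -0.07, -1.02, 0.67, -0.57, -0.1])]
mag 35 [(40.9, [0.79, 0.15, -1.02, 0.79, -0.34, -0.09]), (34.6, [0.87, 0.02, -1.02, 0.62, -0.46, 0.01]), (28.8, [0.93, -0.04, -1.02, 0.57, -0.53, 0.02])]
mag 40 [(28.7, [0.76, 0.17, -1.02, 0.62, -0.31, 0.09]), (23.4, [0.84, 0.05, -1.02, 0.49, -0.43, 0.15]), (18.2, [0.9, -0.02, -1.02, 0.45, -0.5, 0.15])]
nest 15 [(92.7, [0.08, 0.07, -1.02, 1.1, -0.0, 0.39]), (80.7, [0.1, -0.04, -1.02, 0.77, -0.06, 0.71]), (74.6, [0.12, -0.12, -1.02, 0.47, -0.12, 0.99])]
nest 25 [(58.9, [0.08, 0.15, -1.02, 0.79, -0.0, 0.69]), (53.6, [0.11, 0.01, -1.02, 0.3, -0.12, 1.16]), (48.5, [0.12, -0.07, -1.02, 0.25, -0.19, 1.2])]
nest 30 [(44.3, [0.09, 0.17, -1.02, 0.7, -0.03, 0.77]), (40.5, [0.11, 0.03, -1.02, 0.21, -0.15, 1.25]), (35.9, [0.12, -0.04, -1.02, 0.19, -0.22, 1.26])]
nest 35 [(30.5, [0.09, 0.19, -1.02, 0.32, -0.07, 1.15]), (27.6, [0.11, 0.06, -1.02, 0.15, -0.19, 1.3]), (23.7, [0.12, -0.01, -1.02, 0.14, -0.26, 1.3])]
nest 40 [(17.1, [0.1, 0.21, -1.02, 0.19, -0.11, 1.27]), (15.2, [0.11, 0.09, -1.02, 0.11, -0.23, 1.34]), (11.9, [0.12, 0.02, -1.02, 0.1, -0.29, 1.34])]
```

```bash
python3 - <<'E'
from kin2 import *
A=[];b=[]
for q,p,r in D:
    P,M=fk(q,full(np.zeros(7)),S);print(np.degrees(R.from_matrix(M.T@E_('xyz',r)).as_rotvec()).round(2))
    t=np.array(S)*q;M1=E_('z',t[0]);M2=M1@E_('y',t[1]);M3=M2@E_('y',t[2]);M4=M3@E_('x',t[3]);M5=M4@E_('y',t[4])
    # unknown: M1[r0,y0,h] M2[.,0,a] M3[b,y3,e] M5[L,y5,z5]
    A.append(np.c_[M1,M2[:,2],M3[:,0],M3[:,2],M5[:,0],M5[:,1],M5[:,2]]);b+=list(p)
A=np.vstack(A);x,_,rk,sv=np.linalg.lstsq(A,np.array(b),rcond=None);print(x.round(4),rk,sv.round(3),np.abs(A@x-b).max())
E
```

```text
[-0. -0. -0.]
[ 0.   -0.    0.01]
[-0.01  0.01  0.  ]
[-0.02 -0.02 -0.03]
[-1.600e-03 -2.000e-04  1.991e-01  6.023e-01  4.636e-01  7.000e-04
  3.716e-01 -1.916e-01  1.100e-03] 9 [3.942 3.413 2.792 0.69  0.586 0.391 0.161 0.117 0.048] 0.00012171947361028224
```

```bash
cat > kin3.py <<'E'
import kin
from kin import *
S=np.array((1,1,-1,-1,-1,-1))
def fk(q,k=None,s=None):
    t=S*np.array(q)
    M=E_('z',t[0]);p=M@[-.0016,0,.1991];M=M@E_('y',t[1]);p=p+M@[0,0,.6023];M=M@E_('y',t[2]);p=p+M@[.4636,0,.0007]
    M=M@E_('x',t[3])@E_('y',t[4]);p=p+M@[.3716,-.1916,.0011];M=M@E_('x',t[5]+np.pi/2)
    return p,M@np.array([[0,0,1],[0,-1,0],[1,0,0]]).astype(float)
kin.fk=fk
def IK(P,Q):
    B=None
    for q1 in(-.5,.3,.9):
      for q4 in(-2.4,-.8,.5):
        for q6 in(-2,0,2):
          q,e=kin.ik(P,Q,None,None,[q1,.1,-.7,q4,-.8,q6])
          if B is None or e<B[1]-.05:B=(q,e)
          if B[1]<.05:return B
    return B
E
python3 - <<'E'
from kin3 import *
F=np.diag([-1,-1,1.])
for nm,fr in(("mag",MAG),("nest",NEST)):
   for th in(20,30,35,40,45):
    for fl in(0,1):
     o=[]
     for g in((-30,0,9),(-107,0,9)):
        P,Q=tcp(fr,g,th);q,er=IK(P,Q@F if fl else Q);o.append((float(round(er,1)),q.round(2).tolist()))
     print(nm,th,fl,o)
E
```

```text
mag 20 0 [(14.0, [-0.06, 0.08, -0.89, -3.03, -0.0, -1.75]), (27.9, [-0.05, -0.1, -1.0, -3.03, -0.0, -1.75])]
mag 20 1 [(14.0, [-0.06, 0.08, -0.89, -3.03, -0.0, 1.4]), (27.9, [-0.05, -0.1, -1.0, -3.03, -0.0, 1.39])]
mag 30 0 [(16.5, [0.71, 0.11, -1.02, 1.03, -0.35, -0.24]), (12.8, [0.97, -0.05, -1.02, 0.75, -0.55, -0.17])]
mag 30 1 [(16.5, [0.71, 0.11, -1.02, 1.03, -0.35, 2.9]), (12.8, [0.97, -0.05, -1.02, 0.75, -0.55, 2.97])]
mag 35 0 [(0.0, [0.74, 0.12, -0.99, 0.86, -0.35, -0.1]), (0.0, [0.97, -0.04, -0.98, 0.62, -0.55, -0.05])]
mag 35 1 [(0.6, [0.74, 0.12, -0.99, 0.87, -0.35, 3.03]), (6.2, [0.97, -0.04, -1.0, 0.68, -0.54, 3.03])]
mag 40 0 [(0.0, [0.8, 0.15, -0.83, 0.47, -0.47, 0.23]), (0.0, [0.95, -0.01, -0.86, 0.4, -0.63, 0.18])]
mag 40 1 [(0.0, [0.8, 0.15, -0.83, 0.47, -0.47, -2.91]), (0.0, [0.95, -0.01, -0.86, 0.4, -0.63, -2.96])]
mag 45 0 [(0.0, [0.77, 0.18, -0.7, 0.25, -0.6, 0.47]), (0.0, [0.9, 0.03, -0.74, 0.23, -0.72, 0.37])]
mag 45 1 [(0.0, [0.77, 0.18, -0.7, 0.25, -0.6, -2.68]), (0.0, [0.9, 0.03, -0.74, 0.23, -0.72, -2.77])]
nest 20 0 [(18.1, [0.08, 0.13, -0.83, -0.14, -0.
[... 318 characters left out ...]
 -0.06, -2.2]), (0.0, [0.16, -0.06, -0.92, 0.26, -0.28, -1.98])]
nest 35 0 [(0.0, [0.13, 0.15, -0.75, 0.16, -0.32, 1.29]), (0.0, [0.16, -0.02, -0.81, 0.14, -0.44, 1.29])]
nest 35 1 [(0.0, [0.13, 0.15, -0.75, 0.16, -0.32, -1.85]), (0.0, [0.16, -0.02, -0.81, 0.14, -0.44, -1.86])]
nest 40 0 [(0.0, [0.12, 0.18, -0.65, 0.08, -0.48, 1.37]), (0.0, [0.14, 0.02, -0.72, 0.08, -0.58, 1.35])]
nest 40 1 [(0.0, [0.12, 0.18, -0.65, 0.08, -0.48, -1.77]), (0.0, [0.14, 0.02, -0.72, 0.08, -0.58, -1.79])]
nest 45 0 [(0.0, [0.11, 0.22, -0.57, 0.04, -0.61, 1.41]), (0.0, [0.13, 0.06, -0.64, 0.04, -0.7, 1.39])]
nest 45 1 [(0.0, [0.11, 0.22, -0.57, 0.04, -0.61, -1.73]), (0.0, [0.13, 0.06, -0.64, 0.04, -0.7, -1.75])]
```

```bash
python3 - <<'E'
from kin3 import *
for g in((-36,0,14),(-75,0,14),(-116,0,14),(-116,0,60)):
    print(g,[x.round(2) for x in IK(*tcp(MAG,g,36))])
a=tcp(MAG,(-90,0,14),36);b=tcp(MAG,(-36,0,14),36)
rows([(*a,5,.0876)]);print(R.from_matrix(a[1]).as_euler('xyz'),a[0],b[0])
rows([(*b,4,.0876)],a)
E
```

```text
(-36, 0, 14) [array([ 0.78,  0.11, -0.94,  0.72, -0.4 ,  0.01]), np.float64(0.0)]
(-75, 0, 14) [array([ 0.88,  0.03, -0.94,  0.62, -0.5 ,  0.03]), np.float64(0.0)]
(-116, 0, 14) [array([ 0.99, -0.05, -0.94,  0.54, -0.6 ,  0.02]), np.float64(0.0)]
(-116, 0, 60) [array([ 0.94, -0.06, -0.82,  0.46, -0.7 ,  0.16]), np.float64(0.0)]
0.2 -1.6 -0.1 -0.004 0.003 0.006 0.0876; 0.3 -1.7 -0.1 -0.004 0.004 0.006 0.0876; 0.2 -1.6 -0.1 -0.003 0.003 0.006 0.0876; 0.3 -1.7 -0.1 -0.003 0.004 0.006 0.0876; 0.2 -1.6 -0 -0.004 0.003 0.007 0.0876
end [0.4642 0.1729 0.1371]
[ 3.14159265 -0.33161256 -0.133     ] [0.46443618 0.17273661 0.1376893 ] [0.50827974 0.16687079 0.10671618]
0 0 0 0.008 -0 0.011 0.0876; 0 0 0 0.008 -0 0.011 0.0876; 0 0 0 0.008 0 0.011 0.0876; 0 0 0 0.008 -0 0.011 0.0876
end [0.5086 0.1668 0.1065]
```

>>> move_arm(rows="0.2 -1.6 -0.1 -0.004 0.003 0.006 0.0876; 0.3 -1.7 -0.1 -0.004 0.004 0.006 0.0876; 0.2 -1.6 -0.1 -0.003 0.003 0.006 0.0876; 0.3 -1.7 -0.1 -0.003 0.004 0.006 0.0876; 0.2 -1.6 0 -0.004 0.003 0.007 0.0876; 0 0 0 0 0 0 0.0876")

```text
t: 6.4
eef_pos: [0.4647, 0.1725, 0.1376]
ee_rot: [-3.141, -0.332, -0.135]
force: [-0.2, 0.4, -0.0]
width: 0.0877
gripper_force: 0.0
```

```bash
python3 - <<'E'
from kin3 import *
s=arm.get_state();print(s["q"].round(3),s["eef_pos"],s["ee_rot"])
b=tcp(MAG,(-36,0,14),36);rows([(*b,5,.0876)])
p,d=arm.grab_frame("wrist");np.savez("w2.npz",p=p,d=d,pos=s["eef_pos"],rot=s["ee_rot"]);cv2.imwrite("pics/w2.png",p)
E
```

```text
[ 0.918  0.002 -0.942  0.589 -0.534  0.021] [0.46470079 0.17247559 0.13758795] [-3.14141352 -0.33213019 -0.13483516]
0 -0 -0 0.006 -0 0.009 0.0876; 0 -0 -0 0.007 -0 0.008 0.0876; 0 -0 -0.1 0.006 -0 0.009 0.0876; 0 -0 0 0.006 -0 0.009 0.0876; 0 -0 0 0.006 -0 0.009 0.0876
end [0.508  0.1666 0.1061]
```

View pics/w2.png

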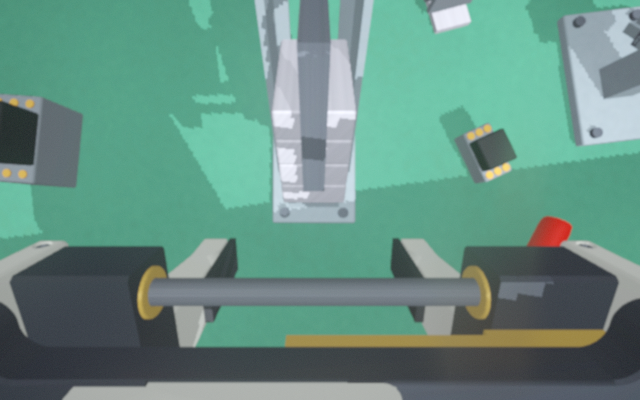

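The stack is centred at column 314, between the fingers (centre 315), so the alignment is good. I'll advance and grip.

>>> move_arm(rows="0 0 0 0.006 0 0.009 0.0876; 0 0 0 0.007 0 0.008 0.0876; 0 0 0 0.006 0 0.009 0.0876; 0 0 0 0.006 0 0.009 0.0876; 0 0 0 0.006 0 0.009 0.0876; 0 0 0 0 0 0 0.0876")

```text
t: 7.2
eef_pos: [0.5083, 0.1658, 0.105]
ee_rot: [3.14, -0.331, -0.134]
force: [-0.4, -0.7, 0.1]
width: 0.0879
gripper_force: 0.0
```

>>> move_arm(rows="0 0 0 0 0 0 0.03; 0 0 0 0 0 0 0.03; 0 0 0 0 0 0 0.03; 0 0 0 0 0 0 0.03; 0 0 0 0 0 0 0.03; 0 0 0 0 0 0 0.03", squeeze=30)

```text
t: 7.95
eef_pos: [0.508, 0.1668, 0.106]
ee_rot: [3.141, -0.332, -0.134]
force: [-1.8, 0.6, 0.9]
width: 0.0399
gripper_force: 30.0
```

>>> move_arm(rows="0 0 0 -0.0059 0 -0.0081 0.03; 0 0 0 -0.0059 0 -0.0081 0.03; 0 0 0 -0.0059 0 -0.0081 0.03; 0 0 0 -0.0059 0 -0.0081 0.03; 0 0 0 -0.0059 0 -0.0081 0.03; 0 0 0 -0.0059 0 -0.0081 0.03; 0 0 0 -0.0059 0 -0.0081 0.03; 0 0 0 -0.0059 0 -0.0081 0.03")

```text
t: 8.95
eef_pos: [0.4421, 0.1754, 0.152]
ee_rot: [3.141, -0.332, -0.134]
force: [-0.2, 0.8, -0.9]
width: 0.0399
gripper_force: 30.0
```

>>> move_arm(rows="0 0 0 -0.003 0 -0.0041 0.03; 0 0 0 0 0 0 0.03; 0 0 0 0 0 0 0.03")

```text
t: 9.32
eef_pos: [0.4388, 0.176, 0.1546]
ee_rot: [3.141, -0.332, -0.134]
force: [1.2, -0.5, -2.0]
width: 0.0395
gripper_force: 30.0
```

```bash
python3 - <<'E'
from kin3 import *
s=arm.get_state();print(s["q"].round(3),s["eef_pos"],s["ee_rot"],s["width"],s["force"])
p,d=arm.grab_frame("wrist");np.savez("w3.npz",p=p,d=d,pos=s["eef_pos"],rot=s["ee_rot"]);cv2.imwrite("pics/w3.png",p)
E
```

```text
[ 1.    -0.061 -0.941  0.537 -0.616  0.006] [0.43875919 0.17600479 0.15455731] [ 3.14109129 -0.33201386 -0.13364345] 0.03952836165137207 [ 1.19444761 -0.51749053 -2.04063398]
```

View pics/w3.png

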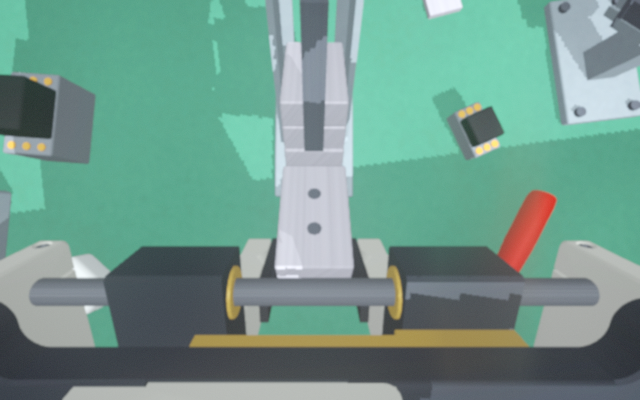

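Good: the blank is out and held, with its marks at (314,194) and (314,229), and the three others have dropped. I'll check for slip in the grip, check the nest pose, and plan the transfer.

```bash
python3 - <<'E'
from kin3 import *
W=np.load("w1.npz");m=arm.camera_model("wrist");K=m["mtx"]
def cam(W):
    Tt=np.eye(4);Tt[:3,:3]=R.from_euler('xyz',W["rot"]).as_matrix();Tt[:3,3]=W["pos"];return Tt@m["mount"]
for c in((48.6,152.6),(95.1,149.6)):print("nest hole",ray(K,cam(W),*c,.012).round(4))
W=np.load("w3.npz");T=cam(W);Q=R.from_euler('xyz',W["rot"]).as_matrix()
gp=W["pos"]-.011*Q[:,2];print("gp in chute",(MAG[1].T@(gp-MAG[0])*1e3).round(1))
c=gp+MAG[1]@[.036,0,.004];x=T[:3,:3].T@(c-T[:3,3]);print("pred top centre",(K@x/x[2])[:2])
# w3 nest holes for yaw
for c in((565,7),(634,105),(580,111)):print("w3 hole",ray(K,T,*c,.012).round(4))
cu=cur();up=(cu[0]+[0,0,.10],cu[1])
pre=tcp(NEST,(-60,0,70),36);mid=(np.array([.44,.0,.26]),pre[1])
for a in(up,mid,pre,tcp(NEST,(-46,0,44),36),tcp(NEST,(-36,0,14),36)):print(a[0].round(3),[x.round(2) for x in IK(*a)])
rows([(*up,3,.03),(*mid,5,.03),(*pre,5,.03)])
E
```

```text
nest hole [ 0.5283 -0.1672  0.012 ]
nest hole [ 0.5295 -0.1116  0.012 ]
gp in chute [-120.9   -0.2   13. ]
pred top centre [314.30184204 208.8593883 ]
w3 hole [ 0.6396 -0.1128  0.012 ]
w3 hole [ 0.529  -0.1664  0.012 ]
w3 hole [ 0.5302 -0.1107  0.012 ]
[0.439 0.176 0.254] [array([ 1.04, -0.17, -0.74,  0.39, -0.91,  0.17]), np.float64(0.0)]
[0.44 0.   0.26] [array([ 0.62, -0.3 , -0.76,  0.26, -0.85,  0.78]), np.float64(0.0)]
[ 0.559 -0.139  0.166] [array([ 0.12,  0.08, -0.61,  0.09, -0.55,  1.36]), np.float64(0.0)]
[ 0.555 -0.139  0.137] [array([ 0.13,  0.11, -0.66,  0.1 , -0.47,  1.35]), np.float64(0.0)]
[ 0.546 -0.139  0.107] [array([ 0.13,  0.14, -0.72,  0.13, -0.38,  1.32]), np.float64(0.0)]
0 0 0 0.011 0 -0.032 0.03; 0 0 0 0.011 0 -0.031 0.03; 0 0 0 0.011 0 -0.032 0.03; 0.4 -0 -1.3 0.005 0.035 0.001 0.03; 0.5 -0 -1.2 0.004 0.035 0 0.03; 0.4 -0 -1.3 0.004 0.035 0 0.03; 0.5 -0 -1.3 0.002 0.035 0 0.03; 0.4 -0 -1.2 0.002 0.035 -0 0.03
0 -0 -0 0.017 0.027 0.026 0.03; 0 -0 -0 0.017 0.028 0.025 0.03; 0 -0 -0 0.016 0.027 0.026 0.03; 0 -0 -0 0.017 0.028 0.025 0.03; 0 -0 -0 0.017 0.027 0.026 0.03
end [ 0.5588 -0.1391  0.1661]
```

>>> move_arm(rows="0 0 0 0.011 0 -0.032 0.03; 0 0 0 0.011 0 -0.031 0.03; 0 0 0 0.011 0 -0.032 0.03; 0.4 0 -1.3 0.005 0.035 0.001 0.03; 0.5 0 -1.2 0.004 0.035 0 0.03; 0.4 0 -1.3 0.004 0.035 0 0.03; 0.5 0 -1.3 0.002 0.035 0 0.03; 0.4 0 -1.2 0.002 0.035 0 0.03")

```text
t: 10.38
eef_pos: [0.4397, -0.0012, 0.2597]
ee_rot: [3.141, -0.332, -0.017]
force: [0.6, -0.6, -1.8]
width: 0.0401
gripper_force: 30.0
```

>>> move_arm(rows="0 0 0 0.017 0.027 0.026 0.03; 0 0 0 0.017 0.028 0.025 0.03; 0 0 0 0.016 0.027 0.026 0.03; 0 0 0 0.017 0.028 0.025 0.03; 0 0 0 0.017 0.027 0.026 0.03; 0 0 0 0 0 0 0.03")

```text
t: 11.12
eef_pos: [0.5588, -0.1411, 0.1633]
ee_rot: [3.141, -0.327, -0.021]
force: [-0.6, -0.0, -2.1]
width: 0.0398
gripper_force: 30.0
```

```bash
cat > st.py <<'E'
from kin3 import *
def where(fr=NEST):
    s=arm.get_state();Q=R.from_euler('xyz',s["ee_rot"]).as_matrix();gp=s["eef_pos"]-.011*Q[:,2]
    print("t",s["t"],"gp",(fr[1].T@(gp-fr[0])*1e3).round(1),"rot",s["ee_rot"].round(3),"F",(fr[1].T@s["force"]).round(1),"w",round(s["width"],4),"q",s["q"].round(2));return s
E
python3 - <<'E'
from st import *
s=where();print(R.from_matrix(toolR(NEST[1],36)).as_euler('xyz').round(3))
rows([(*tcp(NEST,(-46,0,34),36),4,.03),(*tcp(NEST,(-46,0,17),36),2,.03)])
p,d=arm.grab_frame("wrist");np.savez("w4.npz",p=p,d=d,pos=s["eef_pos"],rot=s["ee_rot"]);cv2.imwrite("pics/w4.png",p)
E
```

```text
t 11.125 gp [-58.   -1.6  67.7] rot [ 3.141 -0.327 -0.021] F [ 0.7 -0.1 -2. ] w 0.0398 q [ 0.12  0.09 -0.61  0.09 -0.55  1.36]
[ 3.142 -0.332 -0.017]
0 0.1 -0 -0.005 -0 0.007 0.03; 0.1 0 -0.1 -0.005 -0.001 0.008 0.03; -0 0.1 -0 -0.005 -0 0.007 0.03; 0 0.1 -0.1 -0.005 -0.001 0.008 0.03; 0 -0 0 -0.007 0 0.005 0.03; 0 -0 0 -0.007 0 0.005 0.03
end [ 0.5396 -0.1387  0.1144]
```

View pics/w4.png

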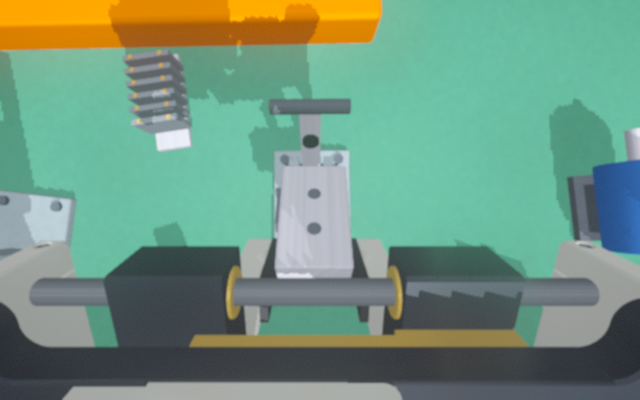

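The blank is in the grip over the nest, with the handle at (310,106), columns 269–351. I'll check the lateral alignment from the handle and the plate holes.

```bash
python3 - <<'E'
from st import *
W=np.load("w4.npz");m=arm.camera_model("wrist");K=m["mtx"]
Tt=np.eye(4);Tt[:3,:3]=R.from_euler('xyz',W["rot"]).as_matrix();Tt[:3,3]=W["pos"];T=Tt@m["mount"]
for c in((285,159.5),(337,159)):print(ray(K,T,*c,.012).round(4))
o=NEST[1].T@(T[:3,3]-NEST[0])
from scipy.optimize import brentq
for c in((269.5,106),(350.5,106)):
    d=NEST[1].T@T[:3,:3]@np.array([(c[0]-K[0,2])/K[0,0],(c[1]-K[1,2])/K[1,1],1])
    f=lambda t:np.hypot((o+d*t)[0]-.052,(o+d*t)[2]-.026)-.067
    ts=np.linspace(.05,.5,400);r=[brentq(f,a,b) for a,b in zip(ts,ts[1:]) if f(a)*f(b)<0]
    for t in r:h=o+d*t;print("handle nest mm",(h*1e3).round(1),"ang",np.arctan2(.052-h[0],h[2]-.026).round(3))
E
```

```text
[ 0.6394 -0.1123  0.012 ]
[ 0.6387 -0.1667  0.012 ]
handle nest mm [44.4 26.8 92.6] ang 0.113
handle nest mm [117.8  39.3  38.8] ang -1.378
handle nest mm [ 44.1 -25.4  92.5] ang 0.118
handle nest mm [117.8 -35.9  38.4] ang -1.385
```

>>> move_arm(rows="0 0 0 -0.005 0 0.007 0.03; 0 0 0 -0.005 0 0.007 0.03; 0 0 0 -0.005 0 0.007 0.03; 0 0 0 -0.005 0 0.007 0.03; 0 0 0 0 0 0 0.03; 0 0 0 0 0 0 0.03")

```text
t: 11.92
eef_pos: [0.5493, -0.1387, 0.1335]
ee_rot: [3.142, -0.332, -0.017]
force: [-0.4, -0.2, -1.7]
width: 0.0395
gripper_force: 30.0
```

```bash
python3 - <<'E'
from st import *
where();rows([(*tcp(NEST,(-46,0.3,15),36),4,.03)])
E
```

```text
t 11.925 gp [-48.8   0.5  37.7] rot [ 3.142 -0.332 -0.017] F [ 0.6 -0.2 -1.6] w 0.0395 q [ 0.13  0.11 -0.68  0.11 -0.46  1.34]
0 -0 -0 -0.004 0 0.004 0.03; 0 -0 -0 -0.004 0 0.004 0.03; 0 -0 -0 -0.005 0 0.004 0.03; 0 -0 -0 -0.004 0 0.004 0.03
end [ 0.5384 -0.1385  0.1128]
```

>>> move_arm(rows="0 0 0 -0.004 0 0.004 0.03; 0 0 0 -0.004 0 0.004 0.03; 0 0 0 -0.005 0 0.004 0.03; 0 0 0 -0.004 0 0.004 0.03; 0 0 0 0 0 0 0.03")

```text
t: 12.55
eef_pos: [0.5382, -0.1386, 0.1125]
ee_rot: [3.142, -0.332, -0.017]
force: [0.1, -0.8, -1.4]
width: 0.0396
gripper_force: 30.0
```

```bash
python3 - <<'E'
from st import *
where()
E
```

```text
t 12.55 gp [-45.8   0.5  14.2] rot [ 3.142 -0.332 -0.017] F [ 0.9 -0.8 -1.1] w 0.0396 q [ 0.13  0.12 -0.73  0.13 -0.39  1.31]
```

>>> move_arm(rows="0 0 0 0.0018 0 0.0024 0.03; 0 0 0 0.0018 0 0.0024 0.03; 0 0 0 0.0012 0 0.0016 0.03; 0 0 0 0 0 0 0.03")

```text
t: 13.05
eef_pos: [0.5449, -0.1388, 0.1079]
ee_rot: [3.142, -0.332, -0.017]
force: [0.4, -0.1, -1.7]
width: 0.0396
gripper_force: 30.0
```

```bash
python3 - <<'E'
from st import *
where()
E
```

```text
t 13.05 gp [-37.7   0.4  14.2] rot [ 3.142 -0.332 -0.017] F [ 1.3 -0.1 -1.2] w 0.0396 q [ 0.13  0.14 -0.73  0.13 -0.38  1.31]
```

>>> move_arm(rows="0 0 0 -0.0008 0 0.0006 0.03; 0 0 0 0.0006 0 0.0008 0.03; 0 0 0 0.0006 0 0.0008 0.03; 0 0 0 0 0 0 0.03")

```text
t: 13.55
eef_pos: [0.5466, -0.1387, 0.1066]
ee_rot: [-3.142, -0.333, -0.017]
force: [1.8, -0.3, 0.5]
width: 0.0399
gripper_force: 30.0
```

```bash
python3 - <<'E'
from st import *
where()
E
```

```text
t 13.55 gp [-35.6   0.5  14.1] rot [-3.142 -0.333 -0.017] F [ 1.1 -0.3  1.4] w 0.0399 q [ 0.13  0.14 -0.73  0.13 -0.37  1.31]
```

>>> move_arm(rows="0 0 0 0.0006 0 0.0008 0.03; 0 0 0 0.0006 0 0.0008 0.03; 0 0 0 0 0 0 0.03")

```text
t: 13.92
eef_pos: [0.5477, -0.1388, 0.1058]
ee_rot: [3.141, -0.333, -0.017]
force: [-3.5, 1.9, 11.9]
width: 0.0396
gripper_force: 30.0
```

```bash
python3 - <<'E'
from st import *
where()
E
```

```text
t 13.925 gp [-34.2   0.4  14.1] rot [ 3.141 -0.333 -0.017] F [-9.7  1.9  7.7] w 0.0396 q [ 0.13  0.15 -0.72  0.13 -0.37  1.31]
```

The stop pushes back with 9.7 N and the seat with 7.7 N, so the blank is home. Releasing it now.

>>> move_arm(rows="0 0 0 0 0 0 0.06; 0 0 0 0 0 0 0.0876; 0 0 0 0 0 0 0.0876; 0 0 0 0 0 0 0.0876; 0 0 0 0 0 0 0.0876")

```text
t: 14.55
eef_pos: [0.5475, -0.1388, 0.1049]
ee_rot: [-3.142, -0.332, -0.017]
force: [-0.3, 0.0, 0.3]
width: 0.0833
gripper_force: 0.0
```

>>> move_arm(rows="0 0 0 -0.006 0 -0.008 0.0876; 0 0 0 -0.006 0 -0.008 0.0876; 0 0 0 -0.006 0 -0.008 0.0876; 0 0 0 -0.006 0 -0.008 0.0876; 0 0 0 0.02 0 -0.025 0.0876; 0 0 0 0.02 0 -0.025 0.0876; 0 0 0 0 0 0 0.0876")

```text
t: 15.42
eef_pos: [0.5379, -0.1383, 0.191]
ee_rot: [-3.141, -0.338, -0.017]
force: [0.1, 0.5, -1.1]
width: 0.0874
gripper_force: 0.0
```

```bash
python3 - <<'E'
from st import *
s=where()
p,d=arm.grab_frame("wrist");np.savez("w5.npz",p=p,d=d,pos=s["eef_pos"],rot=s["ee_rot"]);cv2.imwrite("pics/w5.png",p)
m=arm.camera_model("wrist");K=m["mtx"]
Tt=np.eye(4);Tt[:3,:3]=R.from_euler('xyz',s["ee_rot"]).as_matrix();Tt[:3,3]=s["eef_pos"];T=Tt@m["mount"]
for g in((-35,20,18),(-35,-20,18),(35,0,18),(0,0,18)):
    x=T[:3,:3].T@(NEST[0]+NEST[1]@(np.array(g)/1e3)-T[:3,3]);print(g,(K@x/x[2])[:2].round(1))
v,u=np.mgrid[0:400,0:640]
P=np.stack([(u-K[0,2])/K[0,0]*d,(v-K[1,2])/K[1,1]*d,d],-1)@T[:3,:3].T+T[:3,3]
N=(P-NEST[0])@NEST[1];M=(d>0)&(abs(N[...,0])<.03)&(abs(N[...,1])<.018)&(abs(N[...,2]-.018)<.01)
A=np.c_[N[M][:,:2],np.ones(M.sum())];c=np.linalg.lstsq(A,N[M][:,2],rcond=None)[0];print("top plane z=ax+by+c",c.round(4),M.sum())
# handle grip plan
for g in((40,0.7,120),(44,.7,93),(20,.7,84),(-5,.7,60),(-15,.7,26)):print(g,[x.round(2) for x in IK(*tcp(NEST,g,36))])
E
```

```text
t 15.425 gp [-91.2   0.7  78.3] rot [-3.141 -0.338 -0.017] F [ 0.7  0.5 -0.8] w 0.0874 q [ 0.14  0.02 -0.62  0.09 -0.61  1.36]
(-35, 20, 18) [289.5 236.1]
(-35, -20, 18) [340.9 236.1]
(35, 0, 18) [315.1 169.9]
(0, 0, 18) [315.1 200.3]
top plane z=ax+by+c [ 0.0102 -0.0011  0.0189] 2432
(40, 0.7, 120) [array([ 0.1 ,  0.27, -0.4 ,  0.07, -0.57,  1.4 ]), np.float64(0.0)]
(44, 0.7, 93) [array([ 0.1 ,  0.28, -0.46,  0.08, -0.5 ,  1.39]), np.float64(0.0)]
(20, 0.7, 84) [array([ 0.11,  0.24, -0.51,  0.08, -0.5 ,  1.38]), np.float64(0.0)]
(-5, 0.7, 60) [array([ 0.11,  0.19, -0.59,  0.1 , -0.46,  1.36]), np.float64(0.0)]
(-15, 0.7, 26) [array([ 0.12,  0.18, -0.68,  0.12, -0.38,  1.33]), np.float64(0.0)]
```

View pics/w5.png

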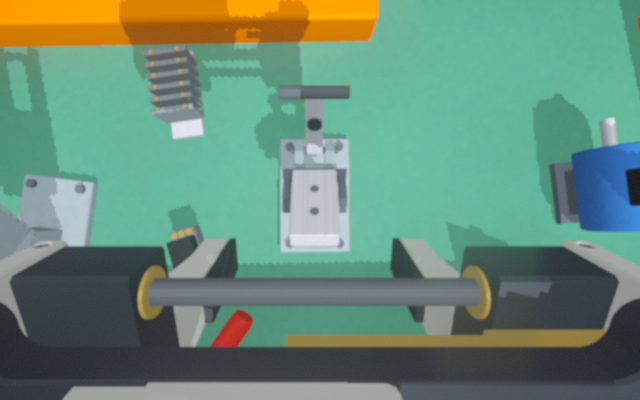

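The blank sits where it was predicted, with its front corners at about (289,235) and (340,235), flat, and clear of the fingers. Next I grip the handle by its ends.

```bash
cat >> st.py <<'E'
def hp(f,dx=0,off=6):
    h=np.array([52-67*np.sin(f),.7,26+67*np.cos(f)])+(off+dx)*np.array([-.809,0,.588]);return tcp(NEST,h,36)
E
python3 - <<'E'
from st import *
rows([(*hp(.115,45),4,.0876),(*hp(.115),4,.0876)])
E
```

```text
-0 -0 -0 0.023 -0 0.012 0.0876; -0 -0.1 -0 0.024 -0 0.013 0.0876; -0 -0 -0 0.023 -0 0.012 0.0876; -0 -0.1 -0 0.023 -0 0.012 0.0876; -0 0 -0 0 -0 0.011 0.0876; -0 0 -0 0 -0 0.012 0.0876; -0 0 -0 0 -0 0.011 0.0876; -0 0 -0 0 -0 0.011 0.0876
end [ 0.6549 -0.1404  0.1308]
```

>>> move_arm(rows="0 0 0 0.023 0 0.012 0.0876; 0 -0.1 0 0.024 0 0.013 0.0876; 0 0 0 0.023 0 0.012 0.0876; 0 0 0 0.023 0 0.012 0.0876; 0 0 0 0 0 0.011 0.0876; 0 0 0 0 0 0.012 0.0876; 0 0 0 0 0 0.011 0.0876; 0 0 0 0 0 0.011 0.0876")

```text
t: 16.48
eef_pos: [0.6541, -0.1406, 0.1284]
ee_rot: [-3.142, -0.33, -0.017]
force: [-0.5, -0.3, -0.0]
width: 0.0875
gripper_force: 0.0
```

>>> move_arm(rows="0 0 0 0 0 0 0.045; 0 0 0 0 0 0 0.045; 0 0 0 0 0 0 0.045; 0 0 0 0 0 0 0.045; 0 0 0 0 0 0 0.045", squeeze=6)

```text
t: 17.1
eef_pos: [0.6546, -0.1405, 0.1295]
ee_rot: [-3.141, -0.331, -0.017]
force: [-0.4, 2.3, 0.9]
width: 0.052
gripper_force: 6.0
```

```bash
python3 - <<'E'
from st import *
where();rows([(*hp(f),1,.045) for f in np.linspace(.115,1.53,16)[1:]])
E
```

```text
t 17.1 gp [39.8  0.5 94.9] rot [-3.141 -0.331 -0.017] F [-0.9  2.3  0.5] w 0.052 q [ 0.1   0.27 -0.46  0.08 -0.51  1.39]
-0 0 -0 -0.004 -0 -0.005 0.045; -0 0 -0 -0.005 -0 -0.004 0.045; -0 0 -0 -0.005 -0 -0.004 0.045; -0 0 -0 -0.005 -0 -0.003 0.045; -0 0 -0 -0.006 -0 -0.002 0.045; -0 0 -0 -0.006 -0 -0.002 0.045; -0 0 -0 -0.006 -0 -0.002 0.045; -0 0 -0 -0.007 -0 -0 0.045
-0 0 -0 -0.006 -0 -0.001 0.045; -0 0 -0 -0.006 -0 0.001 0.045; -0 0 -0 -0.007 -0 0.001 0.045; -0 0 -0 -0.006 -0 0.001 0.045; -0 0 -0 -0.006 -0 0.003 0.045; -0 0 -0 -0.005 -0 0.002 0.045; -0 0 -0 -0.006 -0 0.004 0.045
end [ 0.5697 -0.139   0.112 ]
```

Width reads 52 mm, so the handle is gripped by its ends. Swinging it down.

>>> move_arm(rows="0 0 0 -0.004 0 -0.005 0.045; 0 0 0 -0.005 0 -0.004 0.045; 0 0 0 -0.005 0 -0.004 0.045; 0 0 0 -0.005 0 -0.003 0.045; 0 0 0 -0.006 0 -0.002 0.045; 0 0 0 -0.006 0 -0.002 0.045; 0 0 0 -0.006 0 -0.002 0.045; 0 0 0 -0.007 0 0 0.045")

```text
t: 18.1
eef_pos: [0.6061, -0.1398, 0.1365]
ee_rot: [3.141, -0.332, -0.017]
force: [0.7, 0.1, 1.7]
width: 0.0521
gripper_force: 6.0
```

>>> move_arm(rows="0 0 0 -0.006 0 -0.001 0.045; 0 0 0 -0.006 0 0.001 0.045; 0 0 0 -0.007 0 0.001 0.045; 0 0 0 -0.006 0 0.001 0.045; 0 0 0 -0.006 0 0.003 0.045; 0 0 0 -0.005 0 0.002 0.045; 0 0 0 -0.006 0 0.004 0.045; 0 0 0 0 0 0 0.045")

```text
t: 19.1
eef_pos: [0.5685, -0.1393, 0.1106]
ee_rot: [3.141, -0.328, -0.018]
force: [-0.7, -2.4, -0.4]
width: 0.0519
gripper_force: 6.0
```

```bash
python3 - <<'E'
from st import *
where()
E
```

```text
t 19.1 gp [-19.9   0.3  30. ] rot [ 3.141 -0.328 -0.018] F [-0.3 -2.4 -0.8] w 0.0519 q [ 0.12  0.17 -0.67  0.11 -0.41  1.34]
```

>>> move_arm(rows="0 0 0 -0.0008 0 0.0006 0.045; 0 0 0 -0.0008 0 0.0006 0.045; 0 0 0 0 0 0 0.045", squeeze=12)

```text
t: 19.48
eef_pos: [0.568, -0.1393, 0.1098]
ee_rot: [3.142, -0.33, -0.018]
force: [-3.9, -3.4, 3.6]
width: 0.0519
gripper_force: 12.0
```

```bash
python3 - <<'E'
from st import *
where()
E
```

```text
t 19.475 gp [-19.9   0.3  29.1] rot [ 3.142 -0.33  -0.018] F [-5.2 -3.5  0.7] w 0.0519 q [ 0.12  0.17 -0.67  0.11 -0.4   1.33]
```

>>> move_arm(rows="0 0 0 -0.0011 0 0 0.045; 0 0 0 -0.0008 0 0.0006 0.045; 0 0 0 -0.0008 0 0.0006 0.045; 0 0 0 0 0 0 0.045")

```text
t: 19.98
eef_pos: [0.5675, -0.1392, 0.1092]
ee_rot: [3.142, -0.333, -0.017]
force: [-1.6, -5.5, 6.1]
width: 0.0516
gripper_force: 12.0
```

```bash
python3 - <<'E'
from st import *
where()
E
```

```text
t 19.975 gp [-19.9   0.3  28.3] rot [ 3.142 -0.333 -0.017] F [-4.8 -5.5  4.1] w 0.0516 q [ 0.12  0.17 -0.68  0.12 -0.4   1.33]
```

>>> move_arm(rows="0 0 0 0 0 0 0.0876; 0 0 0 0 0 0 0.0876; 0 0 0 0 0 0 0.0876; 0 0 0 0 0 0 0.0876")

```text
t: 20.48
eef_pos: [0.5663, -0.1389, 0.1078]
ee_rot: [-3.142, -0.33, -0.017]
force: [0.0, 0.7, 0.5]
width: 0.0847
gripper_force: 0.0
```

>>> move_arm(rows="0 0 0 0 0 -0.015 0.0876; 0 0 0 0 0 -0.02 0.0876; 0 0 0 0 0 -0.025 0.0876; 0 0 0 0.01 0 -0.025 0.0876; 0 0 0 0 0 0 0.0876")

```text
t: 21.1
eef_pos: [0.5496, -0.1386, 0.1942]
ee_rot: [-3.141, -0.335, -0.017]
force: [-0.1, -0.6, 0.4]
width: 0.0876
gripper_force: 0.0
```

```bash
cat > depthz.py <<'E'
from st import *
s=where()
p,d=arm.grab_frame("wrist");cv2.imwrite("pics/w6.png",p)
m=arm.camera_model("wrist");K=m["mtx"]
Tt=np.eye(4);Tt[:3,:3]=R.from_euler('xyz',s["ee_rot"]).as_matrix();Tt[:3,3]=s["eef_pos"];T=Tt@m["mount"]
v,u=np.mgrid[0:400,0:640]
P=np.stack([(u-K[0,2])/K[0,0]*d,(v-K[1,2])/K[1,1]*d,d],-1)@T[:3,:3].T+T[:3,3]
N=(P-NEST[0])@NEST[1]*1e3
def med(x0,x1,y0,y1):
    M=(d>0)&(N[...,0]>x0)&(N[...,0]<x1)&(N[...,1]>y0)&(N[...,1]<y1)&(abs(N[...,2]-20)<30);return np.median(N[M][:,2]).round(1) if M.any() else None,M.sum()
print("bar z by x",[(x,med(x,x+8,-5,5)) for x in range(-10,50,8)])
print("handle",med(-18,-12,9,24),med(-18,-12,-24,-9),"blank",med(-5,30,12,18),med(-5,30,-18,-12),med(-33,-24,-15,15))
E
python3 depthz.py
```

```text
t 21.1 gp [-83.4   0.7  87.6] rot [-3.141 -0.335 -0.017] F [-0.3 -0.6  0.3] w 0.0876 q [ 0.13  0.03 -0.59  0.08 -0.62  1.36]
bar z by x [(-10, (np.float64(30.5), np.int64(104))), (-2, (np.float64(30.5), np.int64(98))), (6, (np.float64(30.6), np.int64(83))), (14, (np.float64(30.5), np.int64(79))), (22, (np.float64(30.5), np.int64(81))), (30, (np.float64(30.6), np.int64(75))), (38, (np.float64(30.5), np.int64(66))), (46, (np.float64(30.7), np.int64(55)))]
handle (np.float64(30.6), np.int64(186)) (np.float64(30.7), np.int64(175)) blank (np.float64(18.9), np.int64(207)) (np.float64(18.9), np.int64(206)) (np.float64(18.3), np.int64(439))
```

View pics/w6.png

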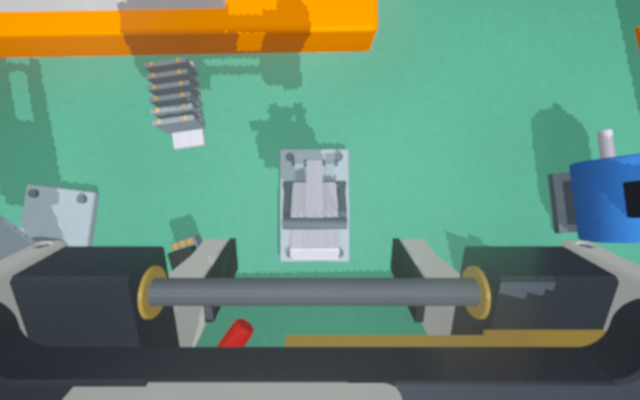

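The picture shows the bar lying flat over the blank, with the handle at (315,223). The depth readings give a bar parallel to the seat all along (z = 30.5 mm) and a flat blank. Nothing is being touched, so I'll hand in.

```bash
python3 -c "
from station import arm
print(arm.job_done())"
```

```text
the job is handed in; nothing more can be done
None
```

The job is handed in, at about 21 s of the 66 s: the bottom blank lies flat and home against the stop in the nest, the hold-down bar is closed over it, the other three blanks dropped one place in the magazine, and the other things on the bench were left alone.

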